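# Switch on the miniature-painting station in order

## Task

Switch on the painting station using only the fingertips: first tip the rocker switch fully over so that its raised end is down, then press the round button fully down, then press the long bar key fully down, and finally draw clear. Leave the small square key up, pick nothing up, and do not shove the switches out of place or disturb the cup, palette, magnifier or cork board of orcs.

Things in the scene. Friction and masses are not known exactly. Their poses are not given: they have to be found in the camera images.
- hub_switch: Rocker switch: black housing 92 (x) x 60 (y) x 24 mm high carrying a white rocker, two plates 36 mm long and 36 mm wide meeting in a shallow V over the housing's centre. Loose, standing on the shelf under its own weight of about 0.4 kg. Origin: centre of its underside, z up; it may be turned by up to 45 degrees either way. The raised plate is on its +x side.
- rocker (a joint): Angle of the rocker about its pivot, a line along the housing's y over its centre, 36 mm above the shelf. 0 = off: the -x plate lies level at 36 mm and the +x plate slopes up at 0.30 rad, its outer end at about 47 mm. 0.30 = fully over: the +x plate lies level at 36 mm and the -x plate is raised. It has no spring: about 3 N straight down at the press point tips it and it stays where it is left. Starts between 0 and 0.03.
- rocker_press (a point): The press point: on the top face of the rocker's raised plate, 23 mm from the pivot, mid-width (about 43 mm above the shelf at the start, 36 mm when fully over). Moves with the rocker.
- fan_switch: Round-button switch: black housing 70 x 70 x 26 mm high with a round white button of 34 mm diameter at its centre. Loose, standing on the shelf under its own weight of about 0.4 kg. Origin: centre of its underside, z up; it may be turned by up to 45 degrees either way. 
- plunger (a joint): The round button. Travels straight down: 0 = up (standing 16 mm proud of its housing), 0.008 = fully down (8 mm proud). It has no spring: moving it takes about 3 N and it stays where it is left. It starts within 1 mm of up.
- plunger_top (a point): plunger_top is the centre of its flat top, 42 mm above the shelf while up.
- lamp_switch: Bar-key switch: black housing 70 (x) x 80 (y) x 26 mm high with a long white bar key 22 (x) x 64 (y) mm at its centre. Loose, standing on the shelf under its own weight of about 0.4 kg. Origin: centre of its underside, z up; it may be turned by up to 45 degrees either way. 
- bar (a joint): The long bar key. Travels straight down: 0 = up (standing 16 mm proud of its housing), 0.008 = fully down (8 mm proud). It has no spring: moving it takes about 3 N and it stays where it is left. It starts within 1 mm of up.
- bar_top (a point): bar_top is the centre of its flat top, 42 mm above the shelf while up.
- turntable_switch: Square-key switch, to be left alone: black housing 70 x 70 x 26 mm high with a small square white key, 22 x 22 mm, at its centre. Loose, standing on the shelf under its own weight of about 0.4 kg. Origin: centre of its underside, z up; it may be turned by up to 45 degrees either way. 
- square (a joint): The small square key, which must stay up. Travels straight down: 0 = up (standing 16 mm proud of its housing), 0.008 = fully down (8 mm proud). It has no spring: moving it takes about 3 N and it stays where it is left. It starts within 1 mm of up.
- cup: Bystander: ribbed clear plastic washing cup, 70 mm across the rim, 80 mm high, loose. Origin: centre of its underside.
- palette: Bystander: round ivory ceramic palette, 112 mm across, 13 mm high, loose. Origin: centre of its underside.
- magnifier: Bystander: smoked acrylic magnifier lying flat to the right of the switches, lens 74 mm across, 10 mm thick, handle reaching to 112 mm along its +y; loose. Origin: under the lens's centre.
- orc_board: Bystander: cork board 100 (x) x 160 (y) x 10 mm with five grey primed orc figures fixed on it, up to 50 mm high in all, loose. Origin: centre of its underside.
Mind the look-alikes: they are no part of the job. What is shaped like the hub_switch but red or yellow is not meant.

How it is judged (in metres and radians):
On the way, in this order (a step that is already met when the one before it is completed fails the run):
1. the fingers tip the rocker over (value of joint rocker above 0.26 rad and contact force between the fingers and hub_switch above 0.5 N).
2. the fingers press the round button down (value of joint plunger above 0.0065 m and contact force between the fingers and fan_switch above 0.5 N).
3. the fingers press the bar key down (value of joint bar above 0.0065 m and contact force between the fingers and lamp_switch above 0.5 N).
At the end, for the whole second after the job is handed in: The rocker is over (above 0.26 of 0.30 rad), the round button and the bar key are down (above 6.5 of 8 mm) and the square key is up (under 3 mm); all four switches stand upright and at rest within 25 mm of where they were, and the bystanders within 15 mm (value of joint rocker above 0.26 rad and value of joint each of plunger, bar above 0.0065 m and value of joint square below 0.003 m and distance of each of hub_switch, fan_switch, lamp_switch, turntable_switch from where it was at the start of the episode below 0.025 m and angle between each of hub_switch, fan_switch, lamp_switch, turntable_switch's own z axis and vertical below 0.1 rad and linear speed of each of hub_switch, fan_switch, lamp_switch, turntable_switch below 0.02 m/s and distance of each of cup, palette, magnifier, orc_board from where it was at the start of the episode below 0.015 m and angle between each of cup, palette, magnifier, orc_board's own z axis and vertical below 0.15 rad); the robot touches nothing.
It fails at once if the round button is pressed before the rocker is over (value of joint plunger above 0.003 m and value of joint rocker below 0.24 rad).
It fails at once if the bar key is pressed before the round button is down (value of joint bar above 0.003 m and value of joint plunger below 0.006 m).
It fails at once if the square key is pressed (value of joint square above 0.003 m).
It fails at once if a switch is lifted, tipped or shoved out of place (height (world z) of any of hub_switch, fan_switch, lamp_switch, turntable_switch above 0.008 m or angle between any of hub_switch, fan_switch, lamp_switch, turntable_switch's own z axis and vertical above 0.2 rad or distance of any of hub_switch, fan_switch, lamp_switch, turntable_switch from where it was at the start of the episode above 0.025 m).
It fails at once if a bystander is lifted, moved or tipped (distance of any of cup, palette, magnifier, orc_board from where it was at the start of the episode above 0.015 m or angle between any of cup, palette, magnifier, orc_board's own z axis and vertical above 0.15 rad).
It also fails if it takes over 45 s, if anything falls off the work surface, if the arm or the gripper's body presses on something with over 40 N, if the wrist force passes 120 N, or if a joint passes its speed limit or range.

## Robot

A 6-joint arm with a two-finger parallel gripper is mounted at the origin on the work surface. World frame = base frame: x ahead of the robot, y to its left, z up, the work surface at z = 0. Lengths are in m, angles in degrees, forces in N, time in s.
With the tool pointing down it reaches from about 0.35 to 0.875 m from the base axis. Payload 4.2 kg.
Tool frame: the origin (TCP) lies between the finger pads; the fingertips stand 25 mm ahead of it and the grasp point (between the pads) lies 6 mm ahead of it (r.tips_ahead is the distance from the TCP to the fingertips, in m); z points along the fingers, y is the direction in which the jaws open and shut (so a half turn about z gives the same grasp; the last joint's range is limited). The gripper opens to 87 mm and grips with 3 to 60 N. Pads are 19 mm wide; open, the fingers measure 117 mm over their backs; the gripper's body (75 mm by 190 mm) begins 51 mm behind the grasp point.
Start: joints at [80.592, 22.042, 0.453, 0, -68.411, -14.817], TCP at [0.256, 0.57, 0.248] pointing down, gripper open.
Joint ranges: [-179.83, 179.83], [-69.29, 118.12], [-61.27, 80.66], [-181.25, 117.63], [-171.15, -9.14], [-177.46, 177.46]. Speed limits (degrees/s): [159.86, 159.86, 180, 180, 180, 180].

## Interface

Orientations are given as a 3x3 rotation matrix whose columns are the frame's x, y, z axes.
In Python, from station import r, vision, finish_job gives the robot as it stands.
- The arm moves only by the shell command python3 -m jog 'ROWS'. ROWS is a JSON object of lists of equal length, an entry for each row: "rot": the turn, a rotation vector about the world's x, y, z in degrees, a list of three; "delta_pos": the shift along the world's x, y, z in mm, a list of three; "grip": the opening in per cent of the stroke, from 0 (shut) to 100 (fully open). A call has 1 to 10 rows; each row shifts and turns the commanded pose from where the row before left it; what a row does not reach is not made up. A row lasts 1/12 s, in which the tool goes at most 41.7 mm and 7.16 degrees, less where a joint would pass 70% of its speed; a pose out of reach is approached as far as the arm can. A call with a gripper value outside its range is refused whole. The fingers move at their own pace and stop on an object; the grip force is fixed at half the most. Time passes only in rows, so rows that do not move let the fingers close. It gives the time, the measured TCP pose, the force and the opening at its end, in the units of the state.
- r.sense(): the state, without advancing time (a new reading comes with each control period).
- vision.capture(name): name is "scene" or "top" or "wrist"; returns a dict with "frame" (384x512x3 uint8, red, green, blue), "K" (3x3 intrinsics, pixels), "xyz" and "orientation" of the camera in the world. Camera axes: x right, y up, looking along -z (the intrinsics and any distortion apply to the point x, -y, -z); pixel columns grow to the right and rows downward; lengths in m; the calibration is good to about 2 mm. A picture is of the moment at which its call begins. There is no depth.
- finish_job(): hands the job in, once; it reports no verdict.
The state is a dict: "time_s": time; "joints": joint angles; "joint_velocities": joint speeds; "effort": joint torques, N m; "tcp_pos": TCP position; "ee_rot": TCP orientation; "wrist_force": force on the tool from outside, world axes, zero at the start; "moment": the same for the moment, N m; "gripper_width": opening from 0.0 (shut) to 1.0 (fully open).
Only numpy, scipy, OpenCV 4.12 (cv2) and the standard library are available. Lean on these libraries where they do the work, as an engineer would, in place of code of your own. Each camera call takes 0.05 s, during which the arm holds its last target. There are 200 camera calls.

## Working session

There is one attempt and no reset: what is moved stays moved. The work goes in short steps, Python scripts to look and compute and a shell command to move; the robot and the scene stay as the last step left them, time stands still between calls to the robot, and variables do not carry over. Pictures are saved under pics/ and viewed, about 8 in all and at most 12, crops included, and the job is handed in when it is done.

```bash
mkdir -p pics
cat > h.py <<'E'
import numpy as np, cv2
from station import r, vision, finish_job
def ray(c,u,v):
    d=np.linalg.inv(c["K"])@[u,v,1]; d=np.array([d[0],-d[1],-d[2]])
    return np.array(c["xyz"]),np.array(c["orientation"])@d
def onz(c,u,v,z):
    o,d=ray(c,u,v); return o+d*(z-o[2])/d[2]
def save(c,n,box=None,s=1):
    f=c["frame"][...,::-1]
    if box: f=f[box[1]:box[3],box[0]:box[2]]
    cv2.imwrite("pics/"+n,cv2.resize(f,None,fx=s,fy=s,interpolation=cv2.INTER_CUBIC))
E
python3 - <<'E'
from h import *
for n in("top","scene"):
    c=vision.capture(n); save(c,n+"0.png",None,1.5); print(n,c["xyz"],c["K"],c["orientation"],[k for k in c])
    np.save(n+"0.npy",c,allow_pickle=True)
print(r.sense()["ee_rot"],r.sense()["wrist_force"])
E
```

```text
top [ 0.44935828 -0.07994981  1.35940103] [[484.35161549   0.         250.44416335]
 [  0.         484.35161549 196.96720085]
 [  0.           0.           1.        ]] [[ 0.02648346  0.99642064 -0.08027787]
 [-0.99959514  0.02556097 -0.01249733]
 [-0.01040062  0.08057634  0.99669418]] ['frame', 'K', 'xyz', 'orientation']
scene [ 1.10957541 -0.05801292  0.78384576] [[354.52667296   0.         255.05725915]
 [  0.         354.52667296 196.17938394]
 [  0.           0.           1.        ]] [[-0.04462436 -0.77636282  0.62870457]
 [ 0.99899958 -0.03284167  0.03035235]
 [-0.00291673  0.62943006  0.77705167]] ['frame', 'K', 'xyz', 'orientation']
[[ 9.11871796e-01 -4.10474492e-01 -7.20611983e-04]
 [-4.10475115e-01 -9.11869984e-01 -1.82014744e-03]
 [ 9.00196576e-05  1.95553440e-03 -9.99998084e-01]] [-0.1328347  -0.71615598  0.38160162]
```

View pics/top0.png

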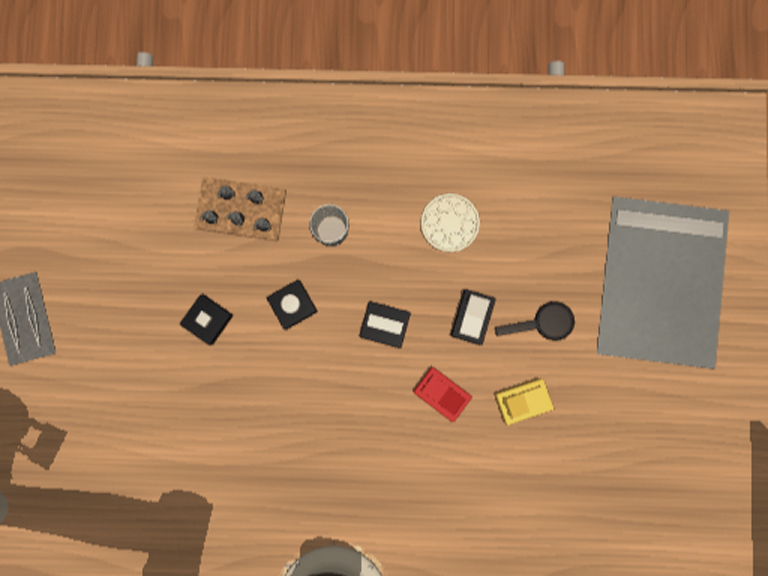

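View pics/scene0.png

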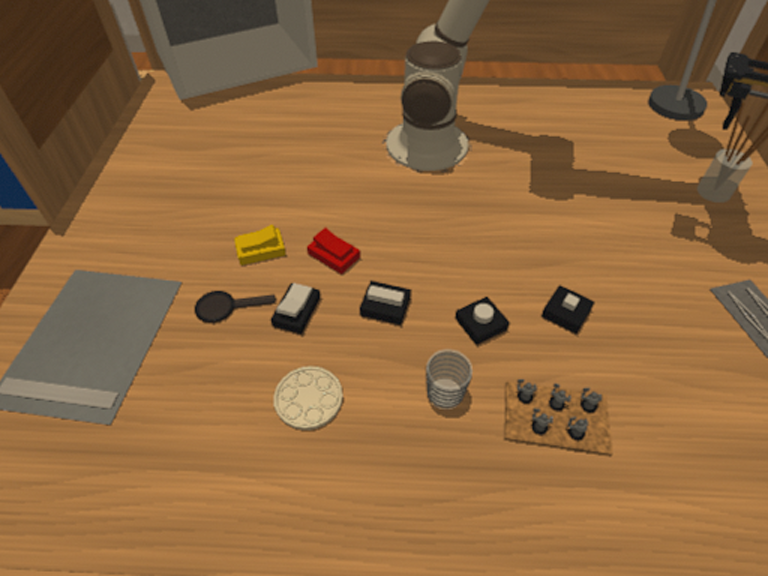

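Top view (1.5x pixels): the hub is at (473,317), the lamp at (385,325), the fan at (291,304) and the turntable at (206,319). The red and yellow decoys are below, near (442,394) and (524,401). The scene view shows the same layout.

Run:
```python
from h import *
seeds={"top":dict(hub=(473,317),lamp=(385,325),fan=(291,304),sq=(206,319)),"scene":dict(hub=(296,300),lamp=(386,295),fan=(484,314),sq=(571,300))}
R={}
for n in seeds:
    c=np.load(n+"0.npy",allow_pickle=True).item(); f=cv2.cvtColor(c["frame"],cv2.COLOR_RGB2HSV)
    for k,(u,v) in seeds[n].items():
        u/=1.5;v/=1.5
        for nm,m,z in(("white",(f[...,2]>120)&(f[...,1]<75),.042),("black",(f[...,2]<60),.024)):
            m=m.astype(np.uint8); y0,x0=int(v)-32,int(u)-32; s=m[y0:y0+64,x0:x0+64]
            nn,lab,st,ce=cv2.connectedComponentsWithStats(s)
            i=1+np.argmin([np.hypot(*(ce[j]-32))-.05*st[j,4] for j in range(1,nn)])
            cn=max(cv2.findContours((lab==i).astype(np.uint8),0,2)[0],key=cv2.contourArea)
            hull=cv2.convexHull(cn); (cx,cy),_,_=cv2.minAreaRect(hull)
            b=cv2.boxPoints(cv2.minAreaRect(hull))+[x0,y0]
            P=np.array([onz(c,*q,z) for q in b]); p=onz(c,cx+x0,cy+y0,z)
            e=P[1]-P[0],P[2]-P[1]
            print(n,k,nm,p.round(4),st[i,4],[(round(np.hypot(*w[:2])*1e3),round(np.degrees(np.arctan2(w[1],w[0])))) for w in e])
            if nm=="white":R[n,k]=ray(c,cx+x0,cy+y0)
for k in seeds["top"]:
    (o1,d1),(o2,d2)=R["top",k],R["scene",k]
    s=np.linalg.lstsq(np.c_[d1,-d2],o2-o1,rcond=None)[0]
    print(k,"tri",(o1+d1*s[0]).round(4),(o2+d2*s[1]).round(4))
```

```text
top hub white [ 0.5226 -0.2425  0.042 ] 367 [(74, -16), (37, -106)]
top hub black [ 0.5229 -0.2412  0.024 ] 287 [(90, -15), (60, -105)]
top lamp white [ 0.5045 -0.0807  0.042 ] 198 [(23, -14), (63, -104)]
top lamp black [ 0.5047 -0.08    0.024 ] 449 [(67, -14), (78, -104)]
top fan white [0.537  0.0923 0.042 ] 124 [(31, -43), (33, -133)]
top fan black [0.5375 0.0922 0.024 ] 465 [(68, -59), (69, -149)]
top sq white [0.5055 0.2511 0.042 ] 68 [(21, -43), (23, -133)]
top sq black [0.5053 0.2488 0.024 ] 556 [(69, -33), (72, -123)]
scene hub white [ 0.527 -0.245  0.042] 267 [(77, 161), (40, 54)]
scene hub black [ 0.5328 -0.2434  0.024 ] 376 [(111, 167), (70, 61)]
scene lamp white [ 0.506  -0.0828  0.042 ] 157 [(23, 174), (64, 76)]
scene lamp black [ 0.5134 -0.0826  0.024 ] 451 [(85, 173), (87, 74)]
scene fan white [0.5388 0.0908 0.042 ] 109 [(33, 156), (32, 58)]
scene fan black [0.5461 0.0902 0.024 ] 506 [(89, 123), (81, 17)]
scene sq white [0.5072 0.249  0.042 ] 53 [(21, 151), (22, 56)]
scene sq black [0.5148 0.2448 0.024 ] 546 [(87, 152), (73, 55)]
hub tri [ 0.5229 -0.2431  0.037 ] [ 0.5234 -0.2461  0.0374]
lamp tri [ 0.5046 -0.0807  0.0404] [ 0.5046 -0.0829  0.0404]
fan tri [0.5371 0.0925 0.0399] [0.537  0.0912 0.0397]
sq tri [0.5056 0.2516 0.0401] [0.5053 0.25   0.0396]
```

Sizes and heights agree: the bar measures 23x63 and the rocker 74x37, with a yaw of about -15°. Next I shut the jaws and travel high to the hub.

```bash
python3 -m jog '{"rot":[[0,0,4.4],[0,0,4.4],[0,0,0],[0,0,0],[0,0,0],[0,0,0],[0,0,0],[0,0,0],[0,0,0],[0,0,0]],"delta_pos":[[13,-38,0],[13,-38,0],[13,-38,0],[13,-38,0],[13,-38,0],[13,-38,0],[13,-38,0],[13,-38,0],[13,-38,0],[13,-38,0]],"grip":[0,0,0,0,0,0,0,0,0,0]}' && python3 -m jog '{"rot":[[0,0,0],[0,0,0],[0,0,0],[0,0,0],[0,0,0],[0,0,0],[0,0,0],[0,0,0],[0,0,0],[0,0,0]],"delta_pos":[[13,-38,0],[13,-38,0],[13,-38,0],[13,-38,0],[13,-38,0],[13,-38,0],[13,-38,0],[13,-38,0],[0,0,0],[0,0,0]],"grip":[0,0,0,0,0,0,0,0,0,0]}'
python3 - <<'E'
from h import *
c=vision.capture("wrist"); save(c,"w1.png",None,1.2); np.save("w1.npy",c,allow_pickle=True); s=r.sense(); print(s["tcp_pos"],s["ee_rot"],s["wrist_force"])
print(c["xyz"],[onz(c,u,v,.037).round(3) for u,v in((256,192),(0,0),(511,383))],c["K"])
E
```

```text
time_s: 0.93
tcp_pos: [0.3862, 0.1879, 0.2475]
ee_rot: [[0.964, -0.265, -0.0], [-0.265, -0.964, 0.0], [-0.0, 0.0, -1.0]]
wrist_force: [0.9, 0.1, 0.3]
gripper_width: 0.327
time_s: 1.77
tcp_pos: [0.4902, -0.116, 0.2466]
ee_rot: [[0.963, -0.27, -0.002], [-0.27, -0.963, 0.0], [-0.002, 0.0, -1.0]]
wrist_force: [0.8, -0.3, 0.0]
gripper_width: 0.005
[ 0.48994758 -0.11474555  0.2467745 ] [[ 9.63355993e-01 -2.68220454e-01 -1.73739236e-03]
 [-2.68220353e-01 -9.63357543e-01  2.95149055e-04]
 [-1.75289505e-03  1.81670381e-04 -9.99998447e-01]] [ 0.0667846   0.63934808 -0.25679193]
[ 0.55525982 -0.13457334  0.3847004 ] [array([ 0.471, -0.114,  0.037]), array([0.718, 0.069, 0.037]), array([ 0.14 , -0.36 ,  0.037])] [[328.8396798    0.         253.38172862]
 [  0.         328.8396798  194.6103539 ]
 [  0.           0.           1.        ]]
```

View pics/w1.png

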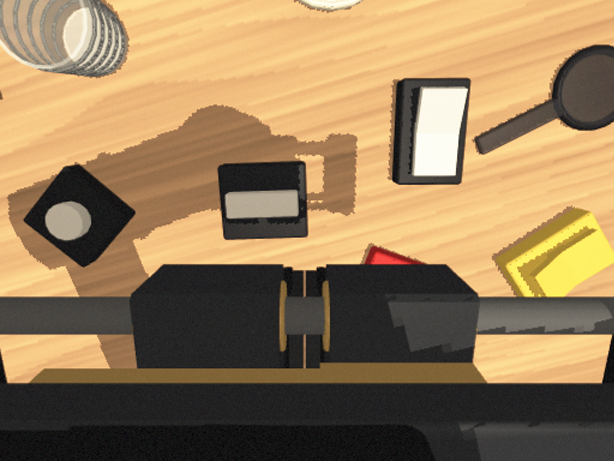

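The wrist view shows the rocker at (440,131), the bar at (262,205) and the button at (68,221), all squared up to the tool. I'll check these positions with rays.

Run:
```python
from h import *
c=np.load("w1.npy",allow_pickle=True).item()
for n,u,v,z in(("pl-far-left",422,87,.047),("far-right",467,90,.047),("near-left",414,174,.036),("near-right",459,176,.036),("bar",262,205,.042),("fan",68,221,.042)): print(n,onz(c,u/1.2,v/1.2,z).round(4))
s=r.sense();print(np.array([.5445,-.249,.10+r.tips_ahead])-s["tcp_pos"],r.tips_ahead)
```

```text
pl-far-left [ 0.5633 -0.2357  0.047 ]
far-right [ 0.5512 -0.2703  0.047 ]
near-left [ 0.4947 -0.2179  0.036 ]
near-right [ 0.4823 -0.2556  0.036 ]
bar [ 0.5055 -0.0821  0.042 ]
fan [0.5385 0.0882 0.042 ]
[ 0.05455242 -0.13425445 -0.1217745 ] 0.025
```

The wrist view agrees with the other views to 2–4 mm. Now I move above the press point, with the tips at about 55 mm.

```bash
python3 -m jog '{"rot":[[0,0,0],[0,0,0],[0,0,0],[0,0,0],[0,0,0],[0,0,0],[0,0,0],[0,0,0],[0,0,0],[0,0,0]],"delta_pos":[[13,-34,0],[13,-34,0],[14,-34,0],[14,-33,0],[0,0,-34],[0,0,-34],[0,0,-34],[0,0,-34],[0,0,-30],[0,0,0]],"grip":[0,0,0,0,0,0,0,0,0,0]}'
python3 - <<'E'
from h import *
c=vision.capture("wrist"); save(c,"w2.png",None,1.2); s=r.sense(); print(s["tcp_pos"],s["wrist_force"])
E
```

```text
time_s: 2.65
tcp_pos: [0.54, -0.246, 0.0753]
ee_rot: [[0.964, -0.265, -0.013], [-0.265, -0.964, 0.004], [-0.014, -0.0, -1.0]]
wrist_force: [-1.5, 0.3, -0.4]
gripper_width: 0.0
[ 0.54237701 -0.24695031  0.07879849] [ 0.33914873 -1.09168622  0.16367247]
```

View pics/w2.png

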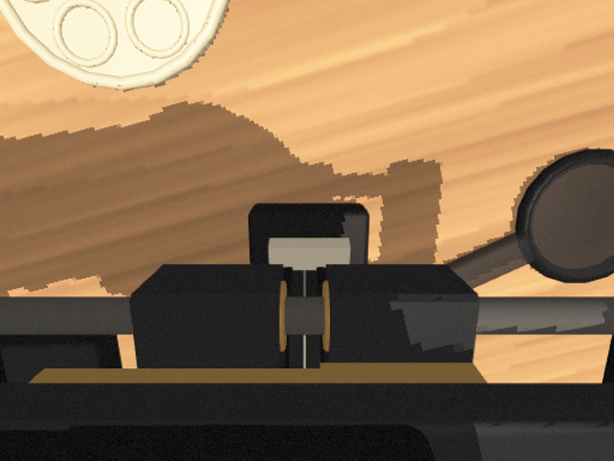

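The fingertips (seam at 305) sit centred over the plate (268–350). Now I press.

```bash
python3 -m jog '{"rot":[[0,0,0],[0,0,0],[0,0,0],[0,0,0],[0,0,0],[0,0,0],[0,0,0]],"delta_pos":[[2,-2,-4],[0,0,-4],[0,0,-3],[0,0,-3],[0,0,-3],[0,0,0],[0,0,0]],"grip":[0,0,0,0,0,0,0]}'
```

```text
time_s: 3.28
tcp_pos: [0.547, -0.2512, 0.0652]
ee_rot: [[0.964, -0.266, 0.002], [-0.266, -0.964, -0.0], [0.002, -0.0, -1.0]]
wrist_force: [1.0, -0.1, 2.8]
gripper_width: 0.001
```

```bash
python3 -m jog '{"rot":[[0,0,0],[0,0,0],[0,0,0],[0,0,0],[0,0,0]],"delta_pos":[[-1,0,-2],[-1,0,-2],[0,0,-1],[0,0,-1],[0,0,0]],"grip":[0,0,0,0,0]}'
```

```text
time_s: 3.7
tcp_pos: [0.5453, -0.2513, 0.0612]
ee_rot: [[0.964, -0.265, 0.002], [-0.265, -0.964, -0.001], [0.003, 0.001, -1.0]]
wrist_force: [-1.3, 1.9, 14.2]
gripper_width: 0.007
```

Force has risen to 14 N with the tips at 36.2 mm, so it is bottomed. I'll give it one more mm, retreat and look.

```bash
python3 -m jog '{"rot":[[0,0,0],[0,0,0]],"delta_pos":[[0,0,-1],[0,0,0]],"grip":[0,0]}'; python3 -m jog '{"rot":[[0,0,0],[0,0,0],[0,0,0],[0,0,0],[0,0,0],[0,0,0],[0,0,0],[0,0,0]],"delta_pos":[[0,0,10],[0,0,30],[0,0,35],[-4,40,0],[-4,40,0],[-4,40,0],[0,0,0],[0,0,0]],"grip":[0,0,0,0,0,0,0,0]}'
python3 - <<'E'
from h import *
c=vision.capture("scene"); save(c,"s3.png",(140,150,420,310),2.8); s=r.sense(); print(s["tcp_pos"],s["wrist_force"])
c=vision.capture("wrist"); f=cv2.resize(c["frame"],None,fx=1.2,fy=1.2)
np.save("w3.npy",c,allow_pickle=True);save(c,"w3.png",None,1.2)
E
```

```text
time_s: 3.87
tcp_pos: [0.5454, -0.2513, 0.0611]
ee_rot: [[0.964, -0.265, 0.002], [-0.265, -0.964, -0.001], [0.003, 0.001, -1.0]]
wrist_force: [-2.4, 3.0, 18.2]
gripper_width: 0.006
time_s: 4.53
tcp_pos: [0.5313, -0.1293, 0.1322]
ee_rot: [[0.965, -0.263, -0.002], [-0.263, -0.965, 0.0], [-0.002, 0.0, -1.0]]
wrist_force: [0.8, -0.2, 0.0]
gripper_width: 0.001
[ 0.53165674 -0.13040773  0.1321556 ] [ 0.54235598  0.34975848 -0.36234519]
```

View pics/s3.png

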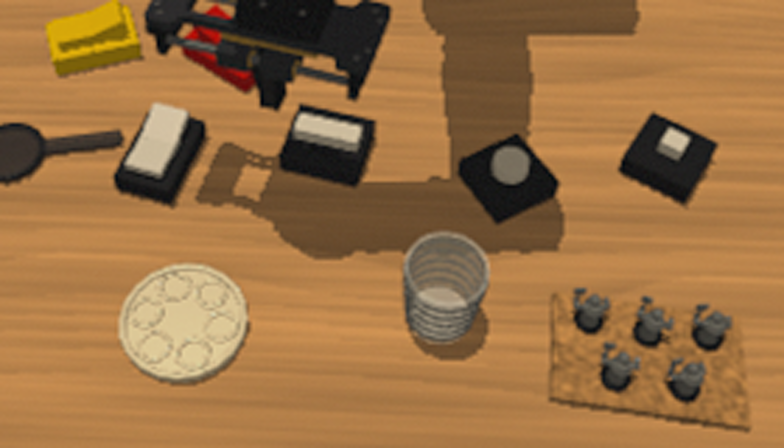

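The rocker's near (+x) plate is now down and the robot-side end is raised; nothing else has moved. On to the round button.

```bash
python3 -m jog '{"rot":[[0,0,0],[0,0,0],[0,0,0],[0,0,0],[0,0,0],[0,0,0],[0,0,0],[0,0,0],[0,0,0],[0,0,0]],"delta_pos":[[1,37,0],[1,37,0],[1,37,0],[1,37,0],[1,37,0],[1,37,0],[0,0,-30],[0,0,-25],[0,0,0],[0,0,0]],"grip":[0,0,0,0,0,0,0,0,0,0]}'
python3 - <<'E'
from h import *
c=vision.capture("wrist"); save(c,"w4.png",None,1.2); s=r.sense(); print(s["tcp_pos"],s["wrist_force"])
E
```

```text
time_s: 5.47
tcp_pos: [0.5379, 0.0894, 0.0763]
ee_rot: [[0.964, -0.268, -0.004], [-0.268, -0.964, -0.002], [-0.003, 0.003, -1.0]]
wrist_force: [-0.8, 0.9, 0.8]
gripper_width: 0.004
[0.53907641 0.089811   0.07771325] [0.09640677 0.00895705 0.1987843 ]
```

View pics/w4.png

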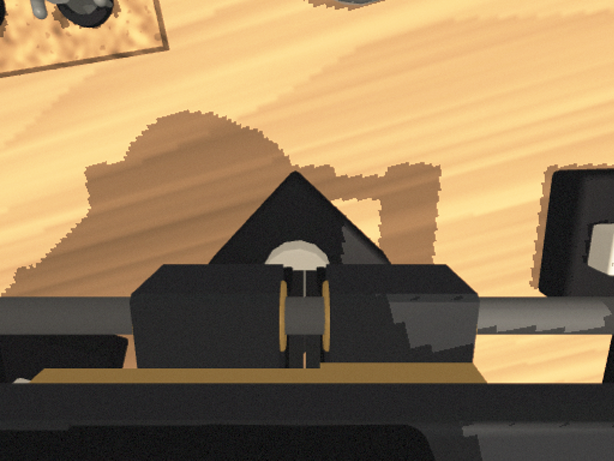

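The button (centre about 297) is about 2 mm to the +y side of the seam (305). I'll correct for that and press.

```bash
python3 -m jog '{"rot":[[0,0,0],[0,0,0],[0,0,0],[0,0,0],[0,0,0],[0,0,0],[0,0,0],[0,0,0]],"delta_pos":[[-1,2,-4],[0,0,-4],[0,0,-3],[0,0,-2],[0,0,-2],[0,0,-2],[0,0,-2],[0,0,0]],"grip":[0,0,0,0,0,0,0,0]}'
```

```text
time_s: 6.18
tcp_pos: [0.5379, 0.0928, 0.0594]
ee_rot: [[0.964, -0.265, 0.001], [-0.265, -0.964, -0.0], [0.001, 0.0, -1.0]]
wrist_force: [0.7, -2.4, 7.4]
gripper_width: 0.004
```

```bash
python3 -m jog '{"rot":[[0,0,0],[0,0,0],[0,0,0]],"delta_pos":[[0,0,-1],[0,0,-1],[0,0,0]],"grip":[0,0,0]}'
```

```text
time_s: 6.43
tcp_pos: [0.538, 0.0929, 0.0592]
ee_rot: [[0.964, -0.265, 0.001], [-0.265, -0.964, -0.001], [0.002, 0.0, -1.0]]
wrist_force: [-4.8, -2.1, 18.6]
gripper_width: 0.005
```

The button is bottomed: 18.6 N with the tips at 34.2 mm. Now the bar.

```bash
python3 -m jog '{"rot":[[0,0,0],[0,0,0],[0,0,0],[0,0,0],[0,0,0],[0,0,0],[0,0,0],[0,0,0],[0,0,0],[0,0,0]],"delta_pos":[[0,0,12],[0,0,35],[0,0,22],[-7,-35,0],[-7,-35,0],[-7,-35,0],[-6,-35,0],[-6,-35,0],[0,0,-25],[0,0,-23]],"grip":[0,0,0,0,0,0,0,0,0,0]}' 
python3 -m jog '{"rot":[[0,0,0]],"delta_pos":[[0,0,0]],"grip":[0]}'
python3 - <<'E'
from h import *
c=vision.capture("wrist"); save(c,"w5.png",None,1.2); s=r.sense(); print(s["tcp_pos"],s["wrist_force"])
E
```

```text
time_s: 7.27
tcp_pos: [0.5046, -0.0837, 0.0777]
ee_rot: [[0.963, -0.27, 0.003], [-0.27, -0.963, 0.001], [0.003, -0.002, -1.0]]
wrist_force: [0.3, 0.9, -0.8]
gripper_width: 0.007
time_s: 7.35
tcp_pos: [0.5008, -0.0829, 0.0736]
ee_rot: [[0.963, -0.269, -0.009], [-0.269, -0.963, 0.0], [-0.009, 0.002, -1.0]]
wrist_force: [-0.8, 0.1, -0.1]
gripper_width: 0.005
[ 0.502398   -0.08244798  0.07551194] [ 0.59028079 -0.31343914  0.73188795]
```

View pics/w5.png

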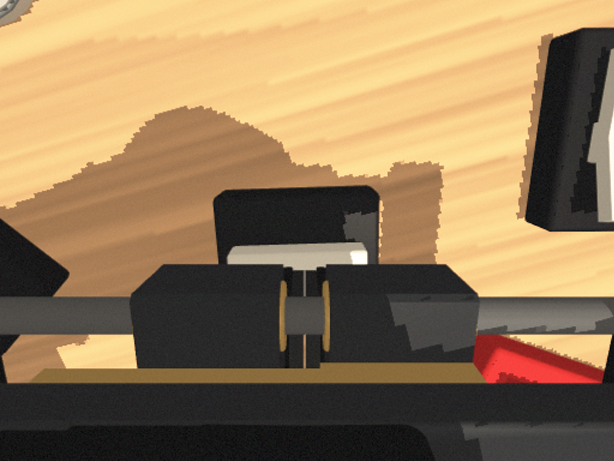

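The bar (228–367) is centred on the tips. I press with +2 mm in x.

```bash
python3 -m jog '{"rot":[[0,0,0],[0,0,0],[0,0,0],[0,0,0],[0,0,0],[0,0,0],[0,0,0],[0,0,0],[0,0,0]],"delta_pos":[[2,0,-3],[0,0,-3],[0,0,-2],[0,0,-2],[0,0,-2],[0,0,-2],[0,0,-2],[0,0,-2],[0,0,0]],"grip":[0,0,0,0,0,0,0,0,0]}'
```

```text
time_s: 8.15
tcp_pos: [0.5068, -0.0819, 0.0595]
ee_rot: [[0.964, -0.266, 0.001], [-0.266, -0.964, 0.0], [0.001, -0.0, -1.0]]
wrist_force: [0.3, 0.8, 1.5]
gripper_width: 0.006
```

```bash
python3 -m jog '{"rot":[[0,0,0],[0,0,0],[0,0,0]],"delta_pos":[[0,0,-1],[0,0,-1],[0,0,0]],"grip":[0,0,0]}'
```

```text
time_s: 8.4
tcp_pos: [0.5068, -0.0819, 0.0593]
ee_rot: [[0.964, -0.265, 0.001], [-0.265, -0.964, -0.0], [0.001, 0.0, -1.0]]
wrist_force: [-3.3, 2.8, 14.5]
gripper_width: 0.006
```

The bar is bottomed: 14.5 N at 34.3 mm. I draw clear, straight up and then back toward the robot to open up the view.

```bash
python3 -m jog '{"rot":[[0,0,0],[0,0,0],[0,0,0],[0,0,0],[0,0,0],[0,0,0],[0,0,0],[0,0,0],[0,0,0],[0,0,0]],"delta_pos":[[0,0,10],[0,0,35],[0,0,40],[0,0,40],[0,0,40],[-30,0,0],[-30,0,0],[-30,0,0],[0,0,0],[0,0,0]],"grip":[0,0,0,0,0,0,0,0,0,0]}'
python3 - <<'E'
from h import *
c=vision.capture("scene"); save(c,"s6.png",(120,130,440,330),2.5)
for (n,u,v) in(("hub",296,300),("lamp",386,295),("fan",484,314),("sq",571,300)):
  for t,c2 in(("before",np.load("scene0.npy",allow_pickle=True).item()),("after",c)):
    f=cv2.cvtColor(c2["frame"],cv2.COLOR_RGB2HSV); x0,y0=int(u/1.5)-26,int(v/1.5)-24
    s=f[y0:y0+48,x0:x0+52]
    for m in((s[...,2]>90)&(s[...,1]<75),s[...,2]<60):
        k,l,st,ce=cv2.connectedComponentsWithStats(m.astype(np.uint8)); i=1+st[1:,4].argmax(); print(n,t,(ce[i]+[x0,y0]).round(1),st[i,4],end=" | ")
  print()
E
```

```text
time_s: 9.23
tcp_pos: [0.4151, -0.0824, 0.223]
ee_rot: [[0.964, -0.266, 0.001], [-0.266, -0.964, 0.0], [0.001, -0.0, -1.0]]
wrist_force: [0.4, -0.2, -0.4]
gripper_width: 0.007
hub before [195.7 199.7] 295 | hub before [197.9 210.4] 376 | hub after [195.7 199.8] 348 | hub after [198.6 210. ] 345 | 
lamp before [256.6 196.4] 224 | lamp before [256.7 204.7] 451 | lamp after [256.4 197.3] 187 | lamp after [256.8 203.3] 489 | 
fan before [322. 208.] 142 | fan before [320.7 215.1] 506 | fan after [321.8 209.1] 123 | fan after [320.7 214.3] 531 | 
sq before [380.2 200.5] 82 | sq before [377.6 207. ] 546 | sq after [380.2 200.5] 83 | sq after [377.6 207. ] 538 |
```

View pics/s6.png

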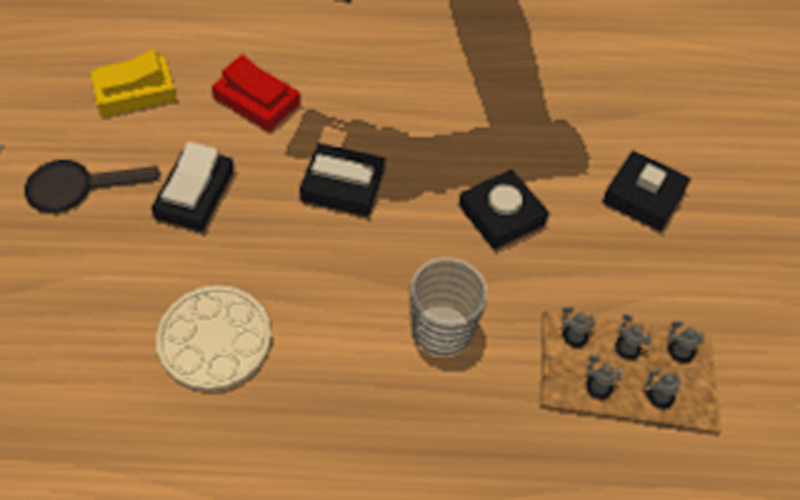

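The rocker is over, and the button and bar sit lower in their housings. The square key, the housings and the bystanders have not moved, so I'm handing in.

```bash
python3 -c "
from h import *
print(finish_job())"
```

```text
the job is handed in; nothing more can be done
None
```

I tipped the rocker over, then pressed the round button, then the bar key with the shut fingertips. Then I drew clear and handed in, with the arm's last move ending at 9.2 s.

| Step | Highest force | Fingertip height at the stop | Height when fully pressed (from the sizes given) |
|---|---|---|---|
| Rocker | 18 N | 36.1 mm | 36 mm |
| Round button | 18.6 N | 34.2 mm | 34 mm |
| Bar key | 14.5 N | 34.3 mm | 34 mm |

The last scene picture shows the rocker over and the button and bar lower than before. The square key has not moved. Where I compared pixels, the switches' marks stayed within about 1.5 px, which is what the sunken keys account for. The bystanders I checked only by eye, and they look unmoved. No checks failed. The only disagreement was 2–4 mm between camera views on the switch positions, which was small enough for the presses.

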